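# Hold the loupe at focus over the flagged plane iron

### The arm

A 7-joint arm with a two-finger parallel gripper is mounted at the origin on the work surface. World frame = base frame: x ahead of the robot, y to its left, z up, the work surface at z = 0. Lengths are in mm, angles in rad, forces in N, time in s.
With the tool pointing down it reaches from about 350 to 900 mm from the base axis. Payload 8.1 kg.
Tool frame: the origin (TCP) lies midway between the tips of the shut fingers; the grasp point (between the pads) lies 19 mm behind it; z points along the fingers, y is the direction in which the jaws open and shut (so a half turn about z gives the same grasp; the last joint's range is limited). The gripper opens to 85 mm and grips with 20 to 120 N. Pads are 22 mm wide; open, the fingers measure 114 mm over their backs; the gripper's body (76 mm by 85 mm) begins 54 mm behind the grasp point. The pads swing forward as they close: fully open they stand 13 mm farther back than shut.
Start: joints at [1.047, 0.434, 0.025, 1.573, -0.012, 1.134, -0.075], TCP at [255.286, -570.502, 191.723] pointing down, gripper open.
Joint ranges: [-2.62, 2.62], [-0.44, 2.09], [-1.27, 1.32], [0.08, 2.57], [-1.32, 4.46], [0.12, 2], [-2.74, 2.74]. Speed limits (rad/s): [2.22, 2.22, 3.01, 3.01, 3.14, 3.14, 3.14].

### API

Orientations are given as a 3x3 rotation matrix whose columns are the frame's x, y, z axes.
In Python, from station import get_obs, get_image, finish_job, find_in gives the robot as it stands.
- The arm moves only by the tool play_rows, never from a script. Its argument "steps" is a list of rows, each a list of 3 entries, a list of its own where there are three numbers: the opening, from 0 (shut) to 1 (fully open), then the shift along the world's x, y, z in mm, then the turn about the world's z in rad. In form: [[jaw, [x, y, z], turn], ...]. A call has 1 to 10 rows; each row is the pose to reach, as a shift and turn from the pose commanded when the call began; what a row does not reach only later rows make up. A row lasts 1/10 s, in which the tool goes at most 50 mm and 8.59 degrees, less where a joint would pass 70% of its speed; a pose out of reach is approached as far as the arm can. A call with a gripper value outside its range is refused whole. The fingers move at their own pace and stop on an object; "grip_force" is the grip in N (left out, the last holds). Time passes only in rows, so rows that repeat a pose let the fingers close. It gives the time, the measured TCP pose, the force and the opening at its end, in the units of the state.
- get_obs(): the state, without advancing time (a new reading comes with each control period).
- get_image(name): name is "scene" or "top" or "wrist"; returns a dict with "img" (384x512x3 uint8, blue, green, red), "mtx" (3x3 intrinsics, pixels), "dist_coeffs" ([k1, k2, p1, p2, k3] as OpenCV has them; the pictures are not rectified), "origin" and "orientation" of the camera in the world. Camera axes: x right, y up, looking along -z (the intrinsics and any distortion apply to the point x, -y, -z); pixel columns grow to the right and rows downward; lengths in mm; the calibration is good to about 2 mm. A picture is of the moment at which its call begins. There is no depth.
- finish_job(): hands the job in, once; it reports no verdict.
Trained networks look in the newest picture that a camera, given by its name, has taken for a name from the list of things; names that differ only in an ending like _2 or _b are one class to them, and where a whole thing is asked for, a point or a joint stands for the part that bears it (a point fixed in the world has none). Each returns a list of dicts, best first, with "confidence" (0 to 1); they miss things now and then, are a little off and sometimes report something else, mostly with a low value. They report only what shows in the picture. A call takes as long as a camera call. They do not tell look-alikes from the thing itself.
- find_in(query, camera): "box" ([left, top, right, bottom] in pixels, round what is visible of it).
The state is a dict: "time": time; "joint_pos": joint angles; "dq": joint speeds; "tau": joint torques, N m; "eef_pos": TCP position; "eef_rot": TCP orientation; "ft_force": force on the tool from outside, world axes, zero at the start; "wrist_torque": the same for the moment, N m; "finger_gap": opening from 0.0 (shut) to 1.0 (fully open).
Only numpy, scipy, OpenCV 4.12 (cv2) and the standard library are available. Lean on these libraries where they do the work, as an engineer would, in place of code of your own. Each camera call takes 0.05 s, during which the arm holds its last target.

### The job

Take the loupe from its rest by its handle and hold it level over the plane iron that the red counter marks, with the lens centred straight above the middle of the cutting edge and level with the yellow collar on that stand's gauge post. Keep the loupe the right way up and roughly level all the way, do not bump the stands or shift the collars, counters or anything else, and finish while still holding the loupe there, steady and touching nothing but the gripper.

Things in the scene. Friction and masses are not known exactly. Their poses are not given: they have to be found in the camera images.
- loupe: Hand loupe lying flat, 190 mm long: straight dark wooden handle 100 x 16 x 16 mm (brass end cap 18 mm), thin steel neck, then a round dark metal ring (64 mm outside diameter, 16 mm thick) with a clear lens; about 100 to 150 g, balances about 24 mm from the handle's middle towards the lens. Origin: on the underside, below the middle of the handle (grasp here, across the handle). x runs along the handle from grip to lens, z up when it lies flat.
- lens (a point): Centre of the loupe's lens, 105 mm along the loupe's x from the middle of the handle, at half thickness (8 mm above the underside).
- handle (a point): Middle of the loupe's handle, on its centre line (8 mm above the underside).
- rest: Fixed low wooden rest that the loupe lies on at the start: 200 x 70 x 8 mm plate with cork blocks to 36 mm above the table under the lens ring and under the last 15 mm of the handle's tail; the handle's middle is free on both sides and underneath. Same yaw as the loupe; origin on the table under the middle of the loupe's handle.
- stand_a: One of three alike fixed inspection stands: oak block 130 (x) x 140 (y) x 22 mm carrying a clamped steel plane iron 44 mm wide whose cutting edge faces -x, brass clamp screw to 40 mm above the table, and at x +5, y +58 mm an 8 mm steel gauge post, its top 157 mm above the table. Origin: centre of the underside.
- edge_a (a point): Middle of the bright cutting edge (the -x end) of the plane iron on stand_a, at stand x -30, y 0 mm, on the iron's upper face 26 mm above the table.
- focus_a (a point): Focal point of stand_a: a point in empty air straight above the middle of its cutting edge, level with the middle of the yellow collar (20 mm wide, 10 mm thick, with a short pointer) on that stand's gauge post. The collar is set at a different height each time, 98 to 143 mm above the table; it slides stiffly and must be left as set.
- stand_b: One of three alike fixed inspection stands: oak block 130 (x) x 140 (y) x 22 mm carrying a clamped steel plane iron 44 mm wide whose cutting edge faces -x, brass clamp screw to 40 mm above the table, and at x +5, y +58 mm an 8 mm steel gauge post, its top 157 mm above the table. Origin: centre of the underside.
- edge_b (a point): Middle of the bright cutting edge (the -x end) of the plane iron on stand_b, at stand x -30, y 0 mm, on the iron's upper face 26 mm above the table.
- focus_b (a point): Focal point of stand_b: a point in empty air straight above the middle of its cutting edge, level with the middle of the yellow collar (20 mm wide, 10 mm thick, with a short pointer) on that stand's gauge post. The collar is set at a different height each time, 98 to 143 mm above the table; it slides stiffly and must be left as set.
- stand_c: One of three alike fixed inspection stands: oak block 130 (x) x 140 (y) x 22 mm carrying a clamped steel plane iron 44 mm wide whose cutting edge faces -x, brass clamp screw to 40 mm above the table, and at x +5, y +58 mm an 8 mm steel gauge post, its top 157 mm above the table. Origin: centre of the underside.
- edge_c (a point): Middle of the bright cutting edge (the -x end) of the plane iron on stand_c, at stand x -30, y 0 mm, on the iron's upper face 26 mm above the table.
- focus_c (a point): Focal point of stand_c: a point in empty air straight above the middle of its cutting edge, level with the middle of the yellow collar (20 mm wide, 10 mm thick, with a short pointer) on that stand's gauge post. The collar is set at a different height each time, 98 to 143 mm above the table; it slides stiffly and must be left as set.
- red_counter: Red loose wooden counter, 28 mm across, 16 mm high, 20 g, standing on the block of one of the stands, 45 mm behind (+x) and 48 mm to the right (-y) of the stand's centre. It marks the stand whose iron is still to be inspected. Origin: centre of its underside.
- white_counter_1: White loose wooden counter, 28 mm across, 16 mm high, 20 g, standing on the block of one of the stands, 45 mm behind (+x) and 48 mm to the right (-y) of the stand's centre. It marks an iron already passed. Origin: centre of its underside.
- white_counter_2: White loose wooden counter, 28 mm across, 16 mm high, 20 g, standing on the block of one of the stands, 45 mm behind (+x) and 48 mm to the right (-y) of the stand's centre. It marks an iron already passed. Origin: centre of its underside.
- glue_bottle: White glue bottle, 60 mm across, 170 mm high, at the right; loose bystander, not to be disturbed. Origin: its underside (mallet and brush: near the middle).
- wax_jar: Amber jar with brass lid, 72 mm across, 60 mm high, at the far side; loose bystander, not to be disturbed. Origin: its underside (mallet and brush: near the middle).
- brush: Hand brush lying at the right; loose bystander, not to be disturbed. Origin: its underside (mallet and brush: near the middle).
- tape_roll: Grey tape roll 90 mm across, 25 mm high, at the far side; loose bystander, not to be disturbed. Origin: its underside (mallet and brush: near the middle).
- mallet: Wooden mallet lying at the left; loose bystander, not to be disturbed. Origin: its underside (mallet and brush: near the middle).
- offcut: Pale wooden offcut 120 x 45 x 30 mm at the left; loose bystander, not to be disturbed. Origin: its underside (mallet and brush: near the middle).
Mind the look-alikes: they are no part of the job. Leave any blue or turquoise look-alike of the loupe alone.

How it is judged:
By the outcome, as a careful person would: the job done as asked, in the order asked, and still so for the second after the job is handed in, while the arm keeps its last pose, push and grip.
It also fails if it takes over 42 s, if anything falls off the work surface, if the arm or the gripper's body presses on something with over 40 N, if the wrist force passes 120 N, or if a joint passes its speed limit or range.

## Working session

There is one attempt and no reset: what is moved stays moved. The work goes in short steps, Python scripts to look and compute and a tool call to move; the robot and the scene stay as the last step left them, time stands still between calls to the robot, and variables do not carry over. Pictures are saved under pics/ and viewed, and the job is handed in when it is done.

Besides the shell and the picture viewer there is one more tool, called after "Request:" as a command line: name --argument value ..., lists and objects as JSON in quotes. play_rows: Moves the arm, as the interface text tells. Its arguments: {"type":"object","properties":{"steps":{"type":"array"},"grip_force":{"type":"number"}},"required":["steps"]}

```bash
mkdir -p pics; ls; cat > h.py <<'E'
import numpy as np,cv2,json
from station import *
def grab(n,f):
    d=get_image(n); cv2.imwrite(f'pics/{f}.png',d['img']); np.save(f'pics/{f}.npy',{k:np.array(v) for k,v in d.items()},allow_pickle=True); return d
def load(f): return np.load(f'pics/{f}.npy',allow_pickle=True).item()
def proj(d,P):
    P=np.atleast_2d(np.array(P,float)); R=np.array(d['orientation']); c=(P-np.array(d['origin']))@R
    c=c*[1,-1,-1]
    return cv2.projectPoints(c.reshape(-1,1,3),np.zeros(3),np.zeros(3),np.array(d['mtx'],float),np.array(d['dist_coeffs'],float))[0].reshape(-1,2)
def ray(d,uv):
    u=cv2.undistortPoints(np.array(uv,float).reshape(-1,1,2),np.array(d['mtx'],float),np.array(d['dist_coeffs'],float)).reshape(-1,2)
    v=np.c_[u[:,0],-u[:,1],-np.ones(len(u))]@np.array(d['orientation']).T
    return np.array(d['origin']),v
def atz(d,uv,z):
    o,v=ray(d,uv); return o+v*((z-o[2])/v[:,2])[:,None]
E
python3 - <<'E'
from h import *
for n in ['scene','top','wrist']:
    d=grab(n,n+'0'); print(n,np.round(d['origin']),np.round(d['orientation'],2).tolist(),np.round(d['mtx']).tolist(),d['dist_coeffs'])
o=get_obs(); print(o)
for q in ['loupe','red_counter','stand_a','lens','handle']:
    for n in ['scene','top']:
        print(q,n,[(np.round(b['box']).tolist(),round(b['confidence'],2)) for b in find_in(q,n)])
E
```

```text
pics
scene [1107. -660. 1244.] [[0.72, -0.54, 0.43], [0.7, 0.58, -0.43], [-0.02, 0.61, 0.79]] [[480.0, 0.0, 261.0], [0.0, 480.0, 194.0], [0.0, 0.0, 1.0]] [-0.09546434  0.          0.          0.          0.        ]
top [ 219.  -35. 1604.] [[0.02, 0.99, -0.17], [-1.0, 0.02, -0.0], [0.0, 0.17, 0.99]] [[425.0, 0.0, 248.0], [0.0, 425.0, 194.0], [0.0, 0.0, 1.0]] [-0.08800108  0.          0.          0.          0.        ]
wrist [ 324. -539.  372.] [[0.41, 0.87, 0.27], [-0.91, 0.39, 0.12], [-0.0, -0.3, 0.95]] [[287.0, 0.0, 256.0], [0.0, 287.0, 189.0], [0.0, 0.0, 1.0]] [-0.07048195  0.          0.          0.          0.        ]
{'time': 0.15, 'joint_pos': array([ 1.04740517,  0.43506608,  0.02495437,  1.57387424, -0.01160154,
        1.13399242, -0.07508726]), 'dq': array([ 6.63312075e-04, -1.47386001e-03,  1.34714060e-03, -3.44641461e-03,
       -1.50280392e-03, -6.49093914e-05, -7.79280139e-05]), 'tau': array([ 2.34232590e-03, -6.70883989e+01,  1.02594260e+00, -3.16448271e+01,
        1.55552581e-02,  9.05055902e-03,  1.97729935e-05]), 'eef_pos': array([ 255.09399996, -570.10778175,  
[... 905 characters left out ...]
0, 186.0, 334.0, 254.0], 0.56)]
stand_a top [([286.0, 135.0, 326.0, 178.0], 0.92), ([219.0, 143.0, 258.0, 180.0], 0.88), ([143.0, 147.0, 184.0, 180.0], 0.83)]
lens scene [([143.0, 205.0, 200.0, 218.0], 0.85), ([226.0, 175.0, 267.0, 221.0], 0.73), ([241.0, 115.0, 294.0, 129.0], 0.55)]
lens top [([226.0, 202.0, 279.0, 220.0], 0.85), ([149.0, 244.0, 188.0, 286.0], 0.72), ([284.0, 236.0, 324.0, 273.0], 0.61), ([172.0, 148.0, 186.0, 154.0], 0.54)]
handle scene [([243.0, 116.0, 294.0, 131.0], 0.93), ([141.0, 201.0, 200.0, 225.0], 0.58), ([228.0, 173.0, 269.0, 222.0], 0.57)]
handle top [([288.0, 230.0, 325.0, 277.0], 0.85), ([149.0, 244.0, 185.0, 282.0], 0.73), ([226.0, 202.0, 275.0, 224.0], 0.68)]
```

```bash
python3 - <<'E'
from h import *
for n in ['scene0','top0']:
    d=load(n); 
    if n=='scene0': c=d['img'][90:340,100:400]; s=2
    else: c=d['img'][100:310,130:400]; s=2.8
    cv2.imwrite(f'pics/{n}z.png',cv2.resize(c,None,fx=s*1.0,fy=s*1.0,interpolation=cv2.INTER_CUBIC))
E
```

```text
(no output)
```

View pics/scene0z.png

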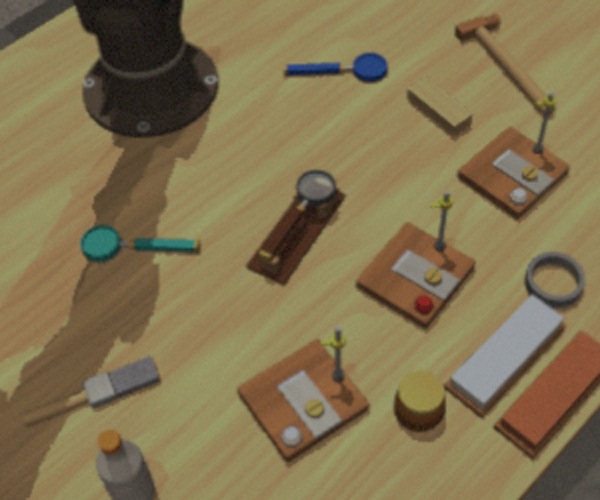

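View pics/top0z.png

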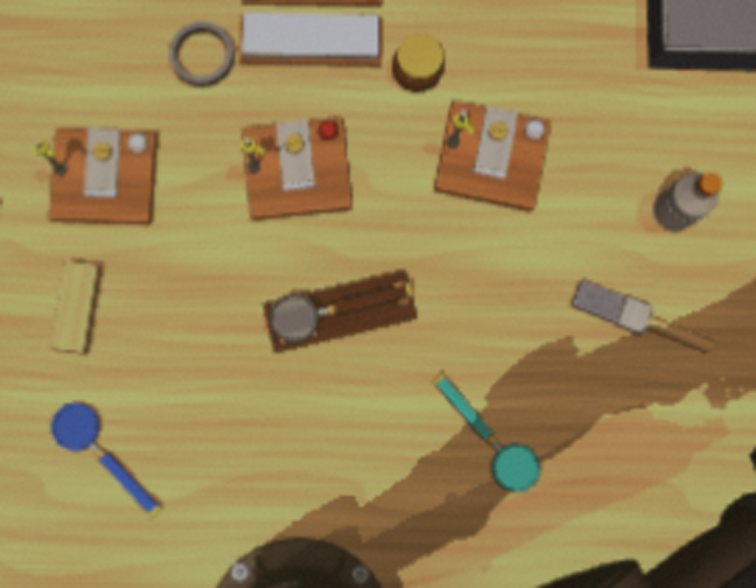

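View pics/scene0.png

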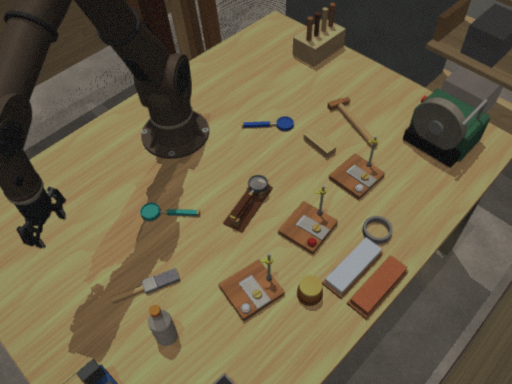

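View pics/top0.png

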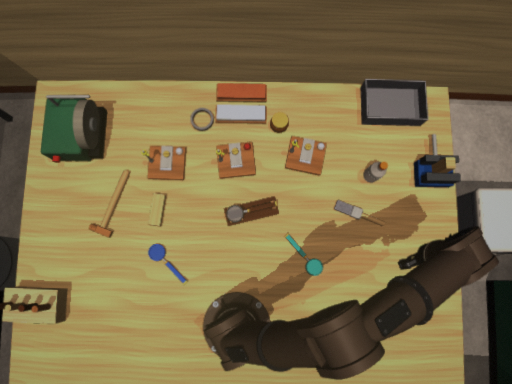

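```bash
python3 - <<'E'
from h import *
t=load('top0'); s=load('scene0')
f=lambda x,y:(130+x/2.8,100+y/2.8)
g=lambda x,y:(100+x/2,90+y/2)
print('lens',atz(t,[f(294,318)],44), atz(s,[g(316,186)],44))
print('tail',atz(t,[f(410,289)],44), atz(s,[g(265,256)],44))
for n,m in [('edge',(299,187)),('red',(328,130))]:
    print(n,atz(t,[f(*m)],26 if n=='edge' else 38))
print('red',atz(s,[g(425,303)],38))
print('stand corners',atz(t,[f(243,128),f(342,118),f(351,208),f(252,218)],22))
print('posts tops',atz(t,[f(38,150),f(247,146),f(458,120)],140))
d=load('wrist0');o=get_obs();R=o['eef_rot'];print((d['origin']-o['eef_pos'])@R, R.T@d['orientation'])
E
```

```text
lens [[407.97699512  14.81296202  44.        ]] [[410.710032    14.01132626  44.        ]]
tail [[ 449.22544197 -138.1808928    44.        ]] [[ 449.84810577 -137.07683755   44.        ]]
edge [[589.65883787  12.46438442  26.        ]]
red [[667.20917805 -25.7232003   38.        ]]
red [[678.66377891 -30.67922602  38.        ]]
stand corners [[672.77308285  91.54074563  22.        ]
 [689.25915484 -44.65394283  22.        ]
 [562.4751215  -58.76619497  22.        ]
 [546.36577933  75.53981416  22.        ]]
posts tops [[ 606.35012825  343.57835309  140.        ]
 [ 615.3284575    76.31123609  140.        ]
 [ 654.23172034 -192.16697318  140.        ]]
[  75.62676696   -0.29640953 -180.38653252] [[-6.04114418e-04  9.54325678e-01  2.98767696e-01]
 [ 9.99997042e-01 -1.27366804e-04  2.42885042e-03]
 [ 2.35596741e-03  2.98768279e-01 -9.54322778e-01]]
```

Request:
play_rows --steps '[[1, [15, 58, 30], 0.14], [1, [30, 116, 60], 0.28], [1, [46, 174, 79], 0.42], [1, [62, 232, 79], 0.56], [1, [77, 290, 79], 0.7], [1, [92, 348, 79], 0.84], [1, [108, 406, 79], 0.98], [1, [124, 464, 79], 1.12], [1, [139, 522, 79], 1.26], [1, [154, 584, 79], 1.41]]'

```text
time: 1.65
eef_pos: [379.9, -99.5, 270.6]
eef_rot: [[-0.262, 0.965, 0.001], [0.965, 0.262, -0.001], [-0.001, 0.001, -1.0]]
ft_force: [2.2, 0.0, -0.0]
finger_gap: 1.0
```

Request:
play_rows --steps '[[1, [0, 0, 0], 0], [1, [0, 0, 0], 0], [1, [0, 0, 0], 0]]'

```text
time: 1.95
eef_pos: [379.5, -102.4, 270.1]
eef_rot: [[-0.255, 0.967, -0.0], [0.967, 0.255, -0.0], [-0.0, -0.0, -1.0]]
ft_force: [0.6, -0.2, 0.3]
finger_gap: 1.0
```

```bash
python3 - <<'E'
from h import *
d=grab('wrist','w1'); o=get_obs(); print(o['time'],o['eef_pos'],o['eef_rot'],o['joint_pos'],o['dq'])
print([(np.round(b['box']).tolist(),round(b['confidence'],2)) for b in find_in('loupe','wrist')])
E
```

```text
2.0 [ 379.42715825 -102.59985202  270.06717171] [[-2.54234298e-01  9.67142628e-01 -2.44049570e-04]
 [ 9.67142648e-01  2.54234251e-01 -2.08461837e-04]
 [-1.39566570e-04 -2.89028896e-04 -9.99999948e-01]] [ 0.62373623  0.01606256 -0.49285089  1.9250167   0.00840103  1.20265136
  0.38496987] [ 6.44700931e-03  2.56592386e-03  9.00130517e-04  5.11213172e-05
 -2.97104317e-03 -6.78031477e-04  7.61695887e-04]
[([120.0, 186.0, 219.0, 248.0], 0.89), ([280.0, 53.0, 327.0, 194.0], 0.81), ([378.0, 62.0, 512.0, 170.0], 0.3), ([442.0, 213.0, 499.0, 260.0], 0.22)]
```

View pics/w1.png

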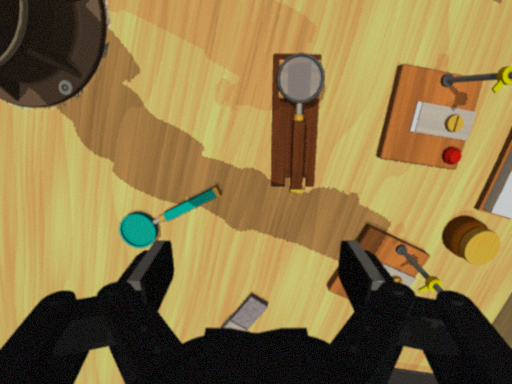

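```bash
python3 - <<'E'
from h import *
d=load('w1')
im=d['img']
cv2.imwrite('pics/w1a.png',cv2.resize(im[40:210,250:350],None,fx=5,fy=3.5*5/3.5,interpolation=cv2.INTER_CUBIC)[:,:])
cv2.imwrite('pics/w1b.png',cv2.resize(im[50:190,370:512],None,fx=4,fy=4,interpolation=cv2.INTER_CUBIC))
E
python3 -c "
import cv2;i=cv2.imread('pics/w1a.png');print(i.shape);cv2.imwrite('pics/w1a.png',cv2.resize(cv2.imread('pics/w1.png')[45:200,260:340],None,fx=3.8,fy=3.8,interpolation=cv2.INTER_CUBIC))"
```

```text
(850, 500, 3)
```

View pics/w1a.png

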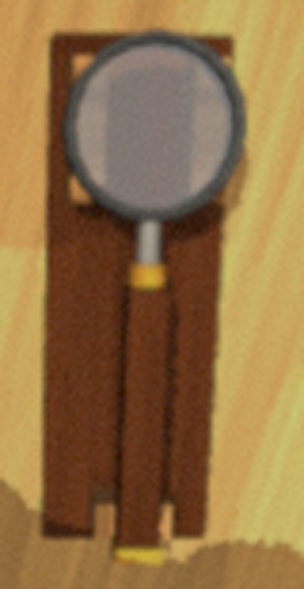

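View pics/w1b.png

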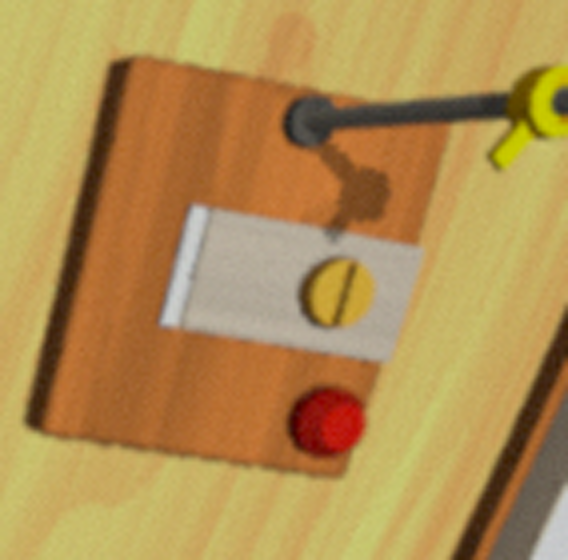

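```bash
python3 - <<'E'
from h import *
d=load('w1')
f=lambda x,y:(260+x/3.8-.5*0,45+y/3.8)
g=lambda x,y:(370+x/4,50+y/4)
L=atz(d,[f(155,126)],44)[0]; N=atz(d,[f(148,276)],44)[0]; T=atz(d,[f(139,553)],44)[0]
print('lens',L,'ferrule',N,'tail',T); print(np.linalg.norm(L-T),np.arctan2(*(L-T)[[1,0]]), np.arctan2(*(N-T)[[1,0]]))
e=atz(d,[g(190,205),g(162,325)],26); print('edge',e,e.mean(0),np.linalg.norm(e[0]-e[1]))
c=atz(d,[g(128,60),g(35,425),g(345,475)],22);print('stand',c)
b=atz(d,[g(308,122)],22);print('postbase',b)
c=atz(d,[g(328,422)],30);print('counter',c)
E
```

```text
lens [410.35780347  14.50839089  44.        ] ferrule [423.08343137 -35.87885592  44.        ] tail [ 450.91377784 -137.9954852    44.        ]
157.80437028022678 1.8307146215339092 1.8368693228022734
edge [[586.50504661  32.5937303   26.        ]
 [593.21226711 -10.59347685  26.        ]] [589.85865686  11.00012673  26.        ] 43.70493871571894
stand [[547.1978947   73.37969556  22.        ]
 [561.96854995 -59.08944375  22.        ]
 [692.41474909 -44.20635907  22.        ]]
postbase [[620.6843155   73.30191157  22.        ]]
counter [[670.00889451 -26.7110434   30.        ]]
```

```bash
python3 - <<'E'
from h import *
from scipy.optimize import least_squares
d=load('w1');s=load('scene0');t=load('top0')
for n,q,a in [('scene0',s,(200,180,235,345)[:0]),]: pass
def col(q,x0,y0,x1,y1):
    im=q['img'][y0:y1,x0:x1]; h=cv2.cvtColor(im,cv2.COLOR_BGR2HSV); b,g,r=[im[...,i].astype(int) for i in range(3)]
    m=(b<0.35*np.minimum(g,r))&(g>90)&(g>0.75*r); return m
for q,box in [(d,(485,55,512,100)),(s,(310,180,335,200)),(t,(212,146,226,162))]:
    m=col(q,*box); ys,xs=np.nonzero(m); print(len(xs), xs.mean()+box[0] if len(xs) else 0, ys.mean()+box[1] if len(xs) else 0, xs.min()+box[0],xs.max()+box[0],ys.min()+box[1],ys.max()+box[1])
P=np.array([618.3,72.5])
for h in range(95,150,8): print(h,proj(d,[*P,h])[0].round(1),proj(s,[*P,h])[0].round(1),proj(t,[*P,h])[0].round(1))
print(157,proj(s,[*P,157])[0])
c=s['img'][175:235,290:350];cv2.imwrite('pics/sc.png',cv2.resize(c,None,fx=10,fy=10,interpolation=cv2.INTER_CUBIC))
c=d['img'][50:110,452:512];cv2.imwrite('pics/wc.png',cv2.resize(c,None,fx=10,fy=10,interpolation=cv2.INTER_CUBIC))
E
```

```text
209 503.26794258373207 78.71291866028707 492 511 66 91Traceback (most recent call last):
  File "<stdin>", line 9, in <module>
    return umr_minimum(a, axis, None, out, keepdims, initial, where)
ValueError: zero-size array to reduction operation minimum which has no identity
```

```bash
python3 - <<'E'
from h import *
d=load('w1');s=load('scene0');t=load('top0')
P=np.array([618.3,72.5])
for h in list(range(98,150,8))+[22,157]: print(h,proj(d,[*P,h])[0].round(1),proj(s,[*P,h])[0].round(1),proj(t,[*P,h])[0].round(1))
c=s['img'][175:235,290:350];cv2.imwrite('pics/sc.png',cv2.resize(c,None,fx=10,fy=10,interpolation=cv2.INTER_CUBIC))
c=d['img'][50:110,452:512];cv2.imwrite('pics/wc.png',cv2.resize(c,None,fx=10,fy=10,interpolation=cv2.INTER_CUBIC))
E
```

```text
98 [483.1  77.5] [320.9 197.7] [220.1 154.4]
106 [487.9  77.1] [321.1 196.1] [219.9 153.8]
114 [492.9  76.8] [321.3 194.4] [219.8 153.3]
122 [498.   76.4] [321.6 192.8] [219.6 152.7]
130 [503.4  76. ] [321.8 191.1] [219.5 152.1]
138 [509.   75.7] [322.  189.4] [219.3 151.5]
146 [514.8  75.3] [322.2 187.7] [219.2 150.9]
22 [445.4  80.6] [318.9 212.4] [221.3 159.5]
157 [523.2  74.8] [322.5 185.4] [219.  150.1]
```

View pics/sc.png

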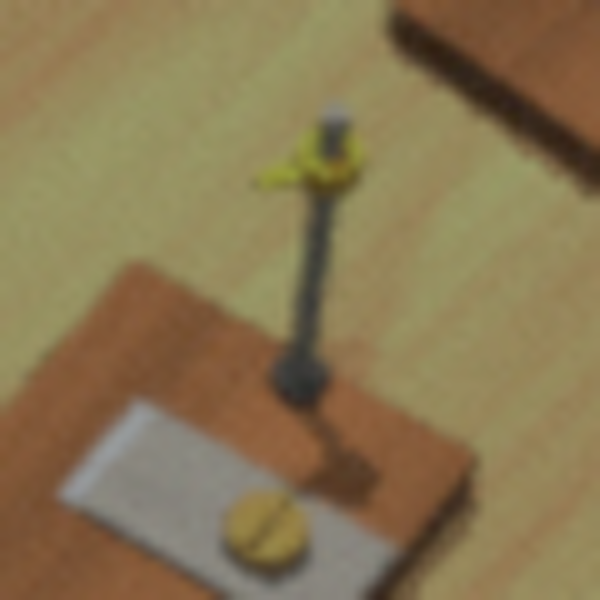

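View pics/wc.png

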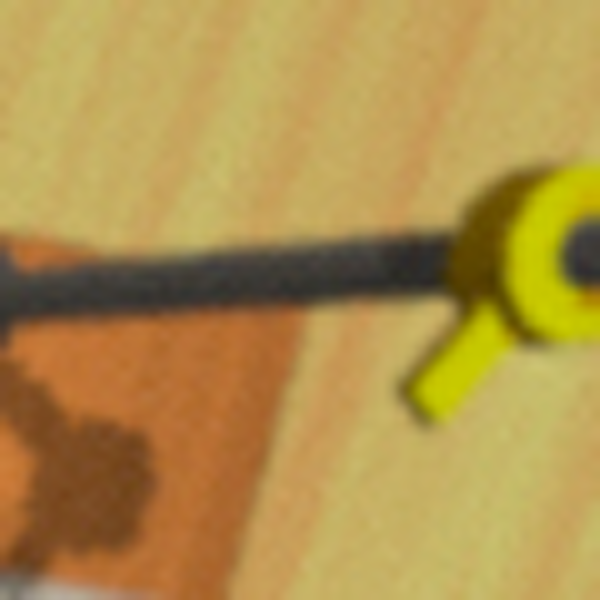

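Request:
play_rows --steps '[[1, [25, 30, 0], 0], [1, [50, 60, 0], 0], [1, [50, 60, 0], 0], [1, [50, 60, 0], 0], [1, [50, 60, 0], 0]]'

```text
time: 2.55
eef_pos: [429.2, -42.8, 269.9]
eef_rot: [[-0.255, 0.967, -0.001], [0.967, 0.255, -0.0], [-0.0, -0.001, -1.0]]
ft_force: [-0.2, 0.4, -0.1]
finger_gap: 1.002
```

```bash
python3 - <<'E'
from h import *
d=grab('wrist','w2'); o=get_obs(); print(o['time'],o['eef_pos'],o['dq'].max())
P=np.array([618.3,72.5])
for h in list(range(98,150,8))+[22,157]: print(h,proj(d,[*P,h])[0].round(1))
x,y=proj(d,[*P,130])[0].astype(int)
a=max(0,min(512-150,x-100)); b=max(0,y-60);print(a,b)
c=d['img'][b:b+110,a:a+150];cv2.imwrite('pics/w2c.png',cv2.resize(c,None,fx=5,fy=5,interpolation=cv2.INTER_CUBIC))
E
```

```text
2.6 [429.13783227 -42.80658447 269.93839393] 0.003838581791086282
98 [429.7 113.6]
106 [433.5 113.9]
114 [437.4 114.3]
122 [441.5 114.7]
130 [445.7 115.1]
138 [450.2 115.5]
146 [454.8 116. ]
22 [400.5 111. ]
157 [461.6 116.6]
345 55
```

View pics/w2c.png

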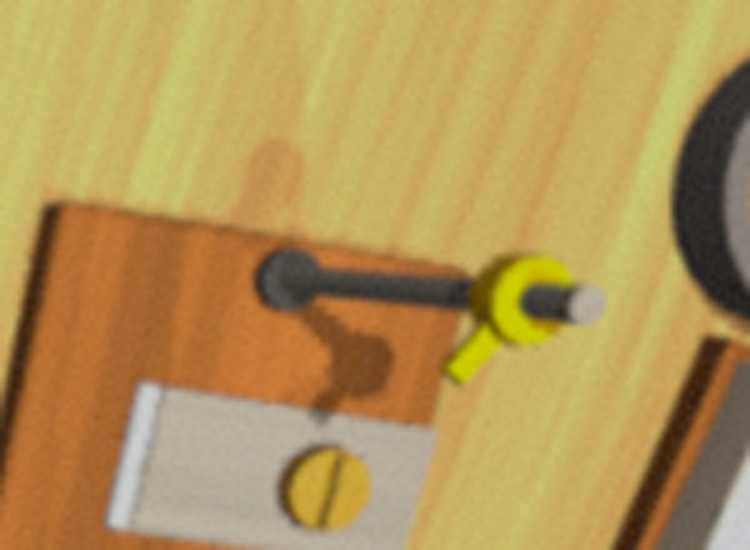

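```bash
cat > ov.py <<'E'
from h import *
def over(d,P,hs,a,b,w,hh,k,out):
    tiles=[]
    for h in hs:
        c=cv2.resize(d['img'][b:b+hh,a:a+w],None,fx=k,fy=k,interpolation=cv2.INTER_CUBIC)
        th=np.linspace(0,2*np.pi,60)
        for z,r in [(h-5,10),(h+5,10),(157,4)]:
            p=proj(d,np.c_[P[0]+r*np.cos(th),P[1]+r*np.sin(th),0*th+z])
            q=((p+.5-[a,b])*k-.5).round().astype(int); cv2.polylines(c,[q],True,(255,0,0) if z!=157 else (0,0,255),1)
        cv2.putText(c,str(h),(5,20),0,.6,(0,0,0),1); tiles.append(c)
    cv2.imwrite(out,np.hstack(tiles))
E
python3 - <<'E'
from ov import *
over(load('w2'),(618.3,72.5),(129,133,137,141),432,100,36,32,7*1,'pics/ov1.png') 
i=cv2.imread('pics/ov1.png');print(i.shape)
over(load('w2'),(618.3,72.5),(131,135),432,100,36,32,11,'pics/ov1.png')
over(load('w2'),(618.3,72.5),(137,139),432,100,36,32,11,'pics/ov2.png')
over(load('scene0'),(618.3,72.5),(129,137),308,178,26,24,15,'pics/ov3.png')
E
```

```text
(224, 1008, 3)
```

View pics/ov1.png

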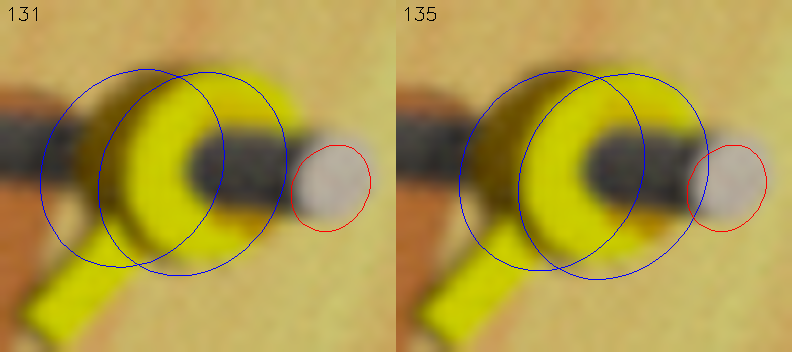

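View pics/ov2.png

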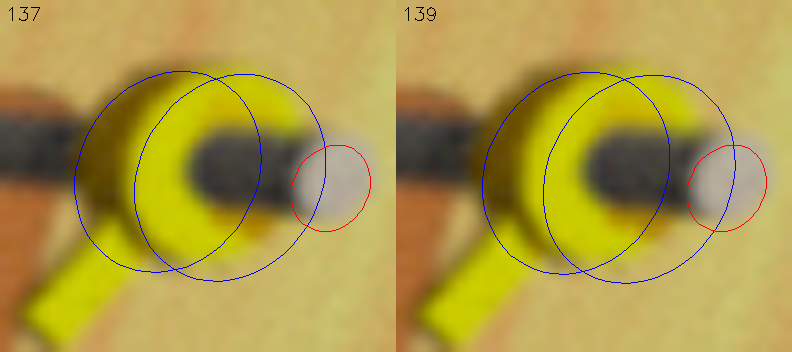

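View pics/ov3.png

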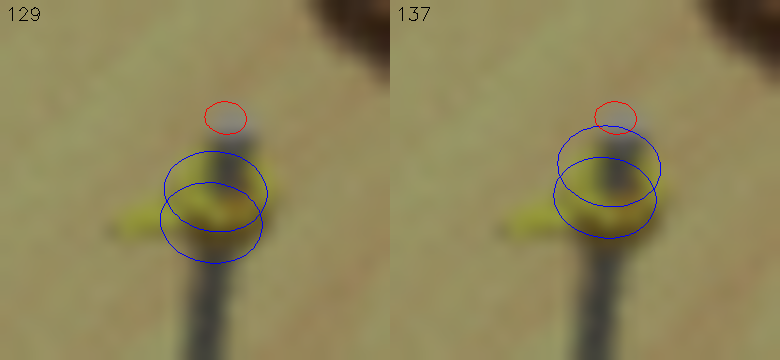

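Request:
play_rows --steps '[[1, [4, -22, -45], 0], [1, [8, -44, -90], 0], [1, [8, -44, -130], 0], [1, [8, -44, -160], 0], [1, [8, -44, -170], 0], [1, [8, -44, -170], 0], [1, [8, -44, -170], 0]]'

```text
time: 3.3
eef_pos: [438.6, -85.7, 101.4]
eef_rot: [[-0.257, 0.967, 0.002], [0.967, 0.257, -0.0], [-0.001, 0.001, -1.0]]
ft_force: [0.3, 0.7, 0.8]
finger_gap: 1.001
```

```bash
python3 - <<'E'
from h import *
d=grab('wrist','w3'); o=get_obs(); print(o['time'],o['eef_pos'],o['eef_rot'][:,0])
E
```

```text
3.35 [438.97036631 -85.62863728 101.72668718] [-0.25665878  0.96650119 -0.00130889]
```

View pics/w3.png

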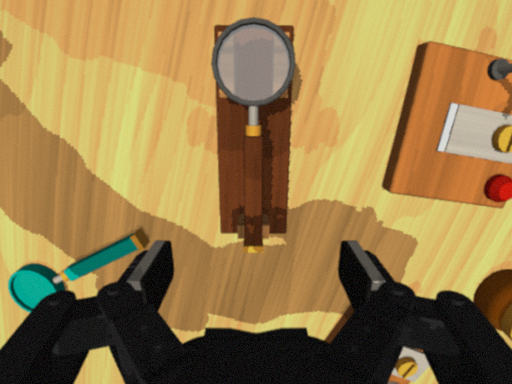

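```bash
python3 - <<'E'
from h import *
d=load('w3')
p=atz(d,[(253,62),(253,130),(253.5,247)],44); print(p)
v=p[0]-p[2]; print(np.linalg.norm(v),np.arctan2(v[1],v[0])); u=v/np.linalg.norm(v); print(p[0]-105*u,p[2]+50*u)
e=atz(d,[(453,103),(439,151)],26);print(e,e.mean(0),np.linalg.norm(e[0]-e[1]))
E
```

```text
[[ 409.16009334   15.05162936   44.        ]
 [ 422.41746257  -35.48963212   44.        ]
 [ 449.9955003  -138.97330619   44.        ]]
159.34619931107048 1.8299560970748947
[436.06828286 -86.44196322  44.        ] [437.18207672 -90.64302401  44.        ]
[[588.2397496   33.19808871  26.        ]
 [593.65771362 -10.17975765  26.        ]] [590.94873161  11.50916553  26.        ] 43.71489321914789
```

Request:
play_rows --steps '[[1, [-2, -2, -30], 0], [1, [-2, -2, -55], 0], [1, [-2, -2, -70], 0], [1, [-2, -2, -76], 0], [1, [-2, -2, -76], 0], [1, [-2, -2, -76], 0], [1, [-2, -2, -76], 0]]' --grip_force 60

```text
time: 4.05
eef_pos: [436.7, -87.5, 25.2]
eef_rot: [[-0.257, 0.966, 0.002], [0.966, 0.257, -0.0], [-0.001, 0.002, -1.0]]
ft_force: [-0.3, -0.4, 0.2]
finger_gap: 0.998
```

Request:
play_rows --steps '[[0.5, [0, 0, 0], 0], [0.4, [0, 0, 0], 0], [0.3, [0, 0, 0], 0], [0.25, [0, 0, 0], 0], [0.2, [0, 0, 0], 0], [0, [0, 0, 0], 0], [0, [0, 0, 0], 0], [0, [0, 0, 0], 0], [0, [0, 0, 0], 0], [0, [0, 0, 0], 0]]' --grip_force 60

```text
time: 5.05
eef_pos: [435.8, -87.4, 24.2]
eef_rot: [[-0.257, 0.966, 0.0], [0.966, 0.257, -0.0], [-0.0, 0.0, -1.0]]
ft_force: [-0.1, -0.3, 0.4]
finger_gap: 0.001
```

```bash
python3 - <<'E'
from h import *
d=grab('wrist','w4'); o=get_obs(); print(o['time'],o['eef_pos'],o['eef_rot'][:,0],o['finger_gap'],o['ft_force'])
E
```

```text
5.1 [435.74925967 -87.3757382   24.16143145] [-2.57057619e-01  9.66396078e-01 -2.89309583e-05] -0.0019783462207915202 [-0.17854676 -0.72829132 -0.64399289]
```

View pics/w4.png

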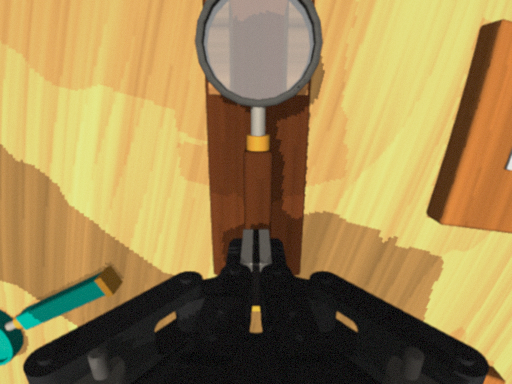

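```bash
python3 - <<'E'
from h import *
d=load('w4');o=get_obs();p=o['eef_pos']
print(proj(d,[p,p+[0,0,19],p+[0,0,28]]))
R=o['eef_rot']; print(proj(d,[p+R[:,1]*8+[0,0,28],p-R[:,1]*8+[0,0,28]]))
q=atz(d,[(259,48)],44);print(q)
cv2.imwrite('pics/w4z.png',cv2.resize(d['img'][180:340,180:340],None,fx=3.7,fy=3.7,interpolation=cv2.INTER_CUBIC))
get_image('scene')
s=grab('scene','s4')
cv2.imwrite('pics/s4z.png',cv2.resize(s['img'][120:260,170:330],None,fx=4,fy=4,interpolation=cv2.INTER_CUBIC))
E
```

```text
[[256.63864335 216.96415643]
 [256.71614652 228.90344652]
 [256.75850593 235.44283021]]
[[270.35424279 235.43131406]
 [243.16317568 235.43972734]]
[[410.5130273   11.95466038  44.        ]]
```

View pics/w4z.png

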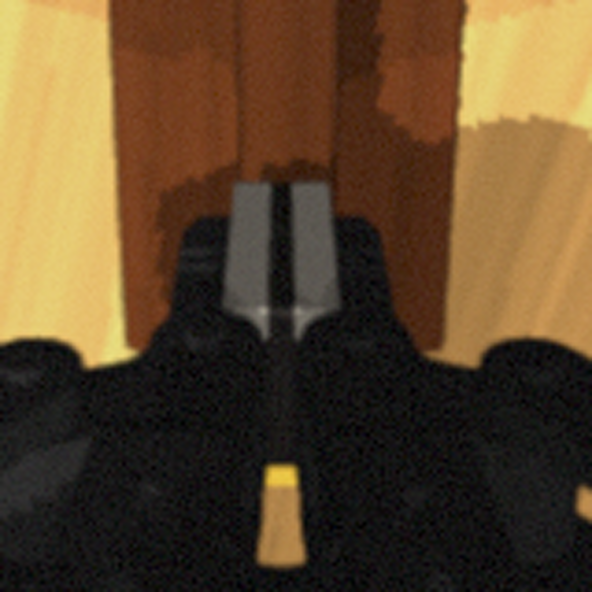

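View pics/s4z.png

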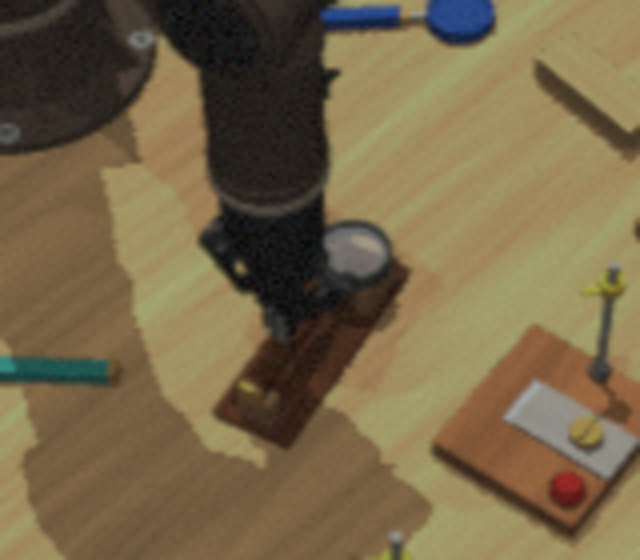

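```bash
python3 - <<'E'
from h import *
d=load('w4');o=get_obs();p=o['eef_pos'];R=o['eef_rot']
print(o['joint_pos'],d['origin'],(d['origin']-p)@R)
for dz in range(0,50,6): print(p[2]+dz,proj(d,[p+[0,0,dz],p+[0,0,dz]+11*R[:,0],p+[0,0,dz]-11*R[:,0]])[:,1].round(1))
# loupe outline width check
for z in (24,44,52): print(z,atz(d,[(196,45),(321,45),(246,180),(271,180)],z).round(1).tolist())
w=load('w1');o1=w['origin']; print(o1)
E
```

```text
[ 0.44070545  0.42713544 -0.45987393  2.15436751  0.31992134  0.62439301
  0.01455321] [415.72811118 -14.00215919 205.27886025] [  76.03903558   -0.49008884 -181.13193195]
24.146964242115903 [216.9 201.7 231.6]
30.146964242115903 [220.5 204.8 235.5]
36.1469642421159 [224.2 208.2 239.6]
42.1469642421159 [228.2 211.7 244. ]
48.1469642421159 [232.4 215.5 248.7]
54.1469642421159 [237.  219.5 253.6]
60.1469642421159 [241.8 223.9 258.9]
66.1469642421159 [247.  228.5 264.6]
72.1469642421159 [252.6 233.5 270.7]
24 [[373.9, 7.6, 24.0], [444.3, 26.3, 24.0], [422.3, -64.0, 24.0], [438.1, -59.8, 24.0]]
44 [[378.5, 5.2, 44.0], [441.1, 21.9, 44.0], [421.6, -58.5, 44.0], [435.7, -54.7, 44.0]]
52 [[380.4, 4.3, 52.0], [439.9, 20.1, 52.0], [421.3, -56.3, 52.0], [434.7, -52.7, 52.0]]
[359.66751276 -28.89162435 451.24362017]
```

```bash
python3 - <<'E'
from h import *
s=load('s4');t=load('w4')
for z in (24,44,52,60,66,80): print(z,(proj(s,[435.7,-87.4,z])[0]-[170,120])*4)
E
```

```text
24 [284.88664012 358.45712001]
44 [283.59041317 343.38162692]
52 [283.06440013 337.26064924]
60 [282.53401288 331.08684282]
66 [282.1333209  326.42142874]
80 [281.18856757 315.41691336]
```

Request:
play_rows --steps '[[1, [0, 0, 0], 0], [1, [0, 0, 0], 0], [1, [0, 0, 0], 0], [1, [0, 0, 0], 0], [1, [0, 0, 0], 0], [1, [0, 0, -5], 0], [1, [0, 0, -10], 0], [1, [0, 0, -10], 0], [1, [0, 0, -10], 0]]'

```text
time: 6.1
eef_pos: [435.5, -87.3, 13.9]
eef_rot: [[-0.257, 0.966, -0.001], [0.966, 0.257, 0.0], [0.0, -0.001, -1.0]]
ft_force: [-0.8, 0.8, -0.6]
finger_gap: 1.001
```

```bash
python3 - <<'E'
from h import *
d=grab('wrist','w5'); s=grab('scene','s5');o=get_obs(); print(o['time'],o['eef_pos'],o['finger_gap'],o['ft_force'])
cv2.imwrite('pics/s5z.png',cv2.resize(s['img'][150:230,190:290],None,fx=7,fy=7,interpolation=cv2.INTER_CUBIC))
E
```

```text
6.2 [435.77148094 -87.30552969  14.13869337] 1.0011126059471638 [-0.58760746  1.59799263  0.58222174]
```

View pics/w5.png

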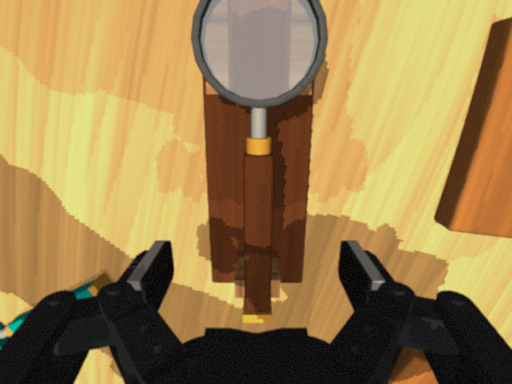

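View pics/s5z.png

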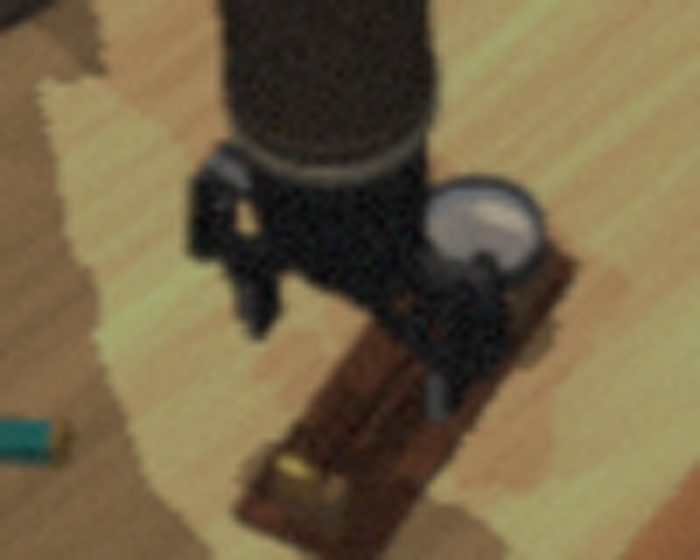

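```bash
python3 - <<'E'
from h import *
s=load('s5');w=load('w5');p=np.array([435.77,-87.3,0]);y=np.array([.966,.257,0]);x=np.array([-.257,.966,0])
for z in (14,30,45,55,65,75):
    r=[]
    for sg in (-1,1):
        for a in (-11,11): r.append(proj(s,p+sg*46*y+a*x+[0,0,z])[0]-[190,150])
    print(z,(np.array(r)*7).round().tolist(), proj(w,[p+sg*42.5*y+11*x+[0,0,z] for sg in (-1,1)]).round().tolist())
E
```

```text
14 [[260.0, 408.0], [286.0, 374.0], [436.0, 488.0], [461.0, 453.0]] [[194.0, 202.0], [320.0, 202.0]]
30 [[258.0, 387.0], [283.0, 353.0], [435.0, 468.0], [460.0, 432.0]] [[188.0, 211.0], [326.0, 211.0]]
45 [[255.0, 367.0], [281.0, 333.0], [434.0, 448.0], [459.0, 412.0]] [[183.0, 220.0], [332.0, 220.0]]
55 [[253.0, 354.0], [279.0, 319.0], [433.0, 435.0], [458.0, 399.0]] [[178.0, 228.0], [337.0, 228.0]]
65 [[252.0, 340.0], [278.0, 305.0], [433.0, 421.0], [458.0, 385.0]] [[173.0, 236.0], [342.0, 236.0]]
75 [[250.0, 326.0], [276.0, 292.0], [432.0, 408.0], [457.0, 372.0]] [[167.0, 246.0], [348.0, 246.0]]
```

Request:
play_rows --steps '[[1, [0, 0, -8], 0], [1, [0, 0, -16], 0], [1, [0, 0, -22], 0], [1, [0, 0, -22], 0], [1, [0, 0, -22], 0]]'

```text
time: 6.7
eef_pos: [435.5, -87.2, -8.1]
eef_rot: [[-0.257, 0.966, -0.001], [0.966, 0.257, 0.0], [0.0, -0.001, -1.0]]
ft_force: [-0.8, 0.6, 0.3]
finger_gap: 1.003
```

Request:
play_rows --steps '[[1, [0, 0, -4], 0], [1, [0, 0, -8], 0], [1, [0, 0, -8], 0], [1, [0, 0, -8], 0]]'

```text
time: 7.1
eef_pos: [435.6, -87.3, -15.9]
eef_rot: [[-0.257, 0.966, -0.0], [0.966, 0.257, 0.0], [0.0, -0.0, -1.0]]
ft_force: [-0.3, -0.1, -1.0]
finger_gap: 0.999
```

```bash
python3 - <<'E'
from h import *
d=grab('wrist','w6'); s=grab('scene','s6');o=get_obs(); print(o['time'],o['eef_pos'],o['finger_gap'],o['ft_force'])
c=cv2.resize(s['img'][150:230,190:290],None,fx=5,fy=4.8,interpolation=cv2.INTER_CUBIC)
cv2.imwrite('pics/s6z.png',c)
E
```

```text
7.2 [435.83316961 -87.36605197 -15.78153917] 0.9968696890128177 [ 0.14851038  0.23151146 -0.49553062]
```

View pics/w6.png

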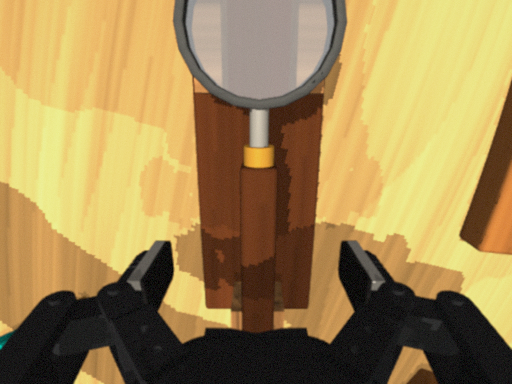

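View pics/s6z.png

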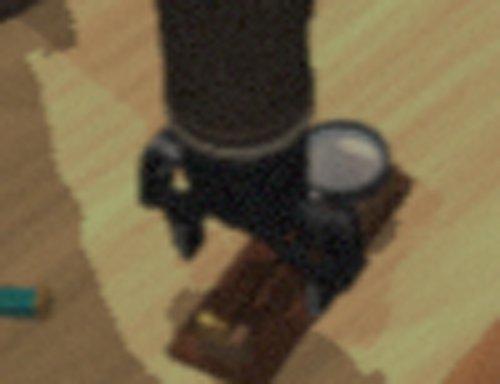

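Request:
play_rows --steps '[[0.5, [0, 0, 0], 0], [0.4, [0, 0, 0], 0], [0.3, [0, 0, 0], 0], [0.25, [0, 0, 0], 0], [0.2, [0, 0, 0], 0], [0, [0, 0, 0], 0], [0, [0, 0, 0], 0], [0, [0, 0, 0], 0], [0, [0, 0, 0], 0]]' --grip_force 60

```text
time: 8.1
eef_pos: [435.9, -87.4, -15.7]
eef_rot: [[-0.257, 0.966, 0.0], [0.966, 0.257, -0.0], [-0.0, 0.0, -1.0]]
ft_force: [-1.0, 0.2, 6.1]
finger_gap: 0.179
```

```bash
python3 - <<'E'
from h import *
d=grab('wrist','w7'); o=get_obs(); print(o['time'],o['eef_pos'],o['finger_gap'],o['ft_force'])
E
```

```text
8.15 [435.94275509 -87.33768358 -15.67134997] 0.17734073907015074 [-0.95523383  0.58821467  5.08214152]
```

View pics/w7.png

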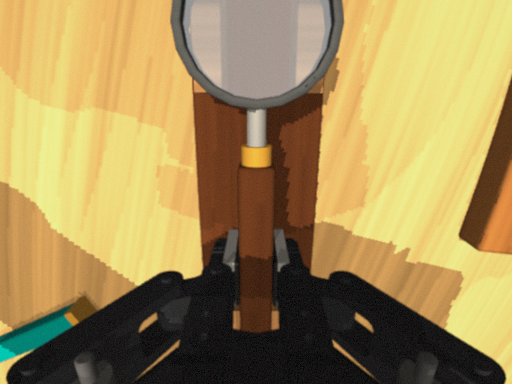

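Request:
play_rows --steps '[[0, [0, 0, 4], 0], [0, [0, 0, 12], 0], [0, [0, 0, 24], 0], [0, [0, 0, 38], 0], [0, [0, 0, 52], 0], [0, [0, 0, 66], 0], [0, [0, 0, 78], 0], [0, [0, 0, 87], 0], [0, [0, 0, 91], 0], [0, [0, 0, 91], 0]]'

```text
time: 9.15
eef_pos: [436.0, -87.5, 75.6]
eef_rot: [[-0.257, 0.966, 0.001], [0.966, 0.257, -0.0], [-0.001, 0.001, -1.0]]
ft_force: [-0.4, 0.5, -1.4]
finger_gap: 0.178
```

```bash
python3 - <<'E'
from h import *
d=grab('wrist','w8'); o=get_obs(); print(o['time'],o['eef_pos'],o['finger_gap'],o['ft_force'],o['wrist_torque'])
E
```

```text
9.2 [435.66684069 -87.44820867  75.12598515] 0.17524767497306354 [-0.28365282  0.47113892 -1.67936627] [-0.03130041 -0.01559438 -0.00560036]
```

View pics/w8.png

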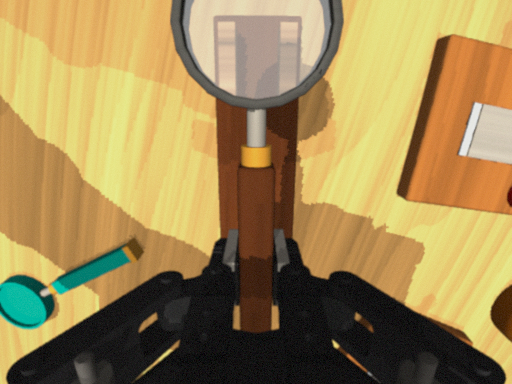

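Request:
play_rows --steps '[[0, [4, 1, 0], -0.04], [0, [14, 2, 0], -0.13], [0, [26, 4, 0], -0.25], [0, [39, 6, 0], -0.38], [0, [52, 8, 0], -0.51], [0, [65, 10, 0], -0.64], [0, [77, 12, 0], -0.76], [0, [86, 13, 0], -0.85], [0, [90, 14, 0], -0.89], [0, [92, 14, 0], -0.9]]'

```text
time: 10.2
eef_pos: [527.6, -72.9, 74.3]
eef_rot: [[0.597, 0.802, -0.001], [0.802, -0.597, 0.0], [-0.001, -0.001, -1.0]]
ft_force: [-0.1, -0.8, -1.6]
finger_gap: 0.175
```

Request:
play_rows --steps '[[0, [0, 0, 0], 0], [0, [0, 0, 0], 0], [0, [0, 0, 0], 0]]'

```text
time: 10.5
eef_pos: [527.3, -73.5, 75.0]
eef_rot: [[0.597, 0.802, -0.001], [0.802, -0.597, -0.0], [-0.0, -0.0, -1.0]]
ft_force: [-0.5, 0.5, -1.0]
finger_gap: 0.174
```

```bash
python3 - <<'E'
from h import *
d=grab('wrist','w9'); s=grab('scene','s9');t=grab('top','t9');o=get_obs(); print(o['time'],o['eef_pos'],o['eef_rot'],o['finger_gap'],o['ft_force'])
cv2.imwrite('pics/s9z.png',cv2.resize(s['img'][150:260,220:350],None,fx=5.5,fy=5,interpolation=cv2.INTER_CUBIC))
cv2.imwrite('pics/t9z.png',cv2.resize(t['img'][130:230,190:290],None,fx=6,fy=6,interpolation=cv2.INTER_CUBIC))
E
```

```text
10.65 [527.58316096 -73.48748956  75.16358818] [[ 5.97163975e-01  8.02119185e-01 -2.26177104e-05]
 [ 8.02119184e-01 -5.97163975e-01 -4.90668964e-05]
 [-5.28639807e-05  1.11588835e-05 -9.99999999e-01]] 0.1764462927542683 [-0.12922606 -0.26264961 -1.5335685 ]
```

View pics/w9.png

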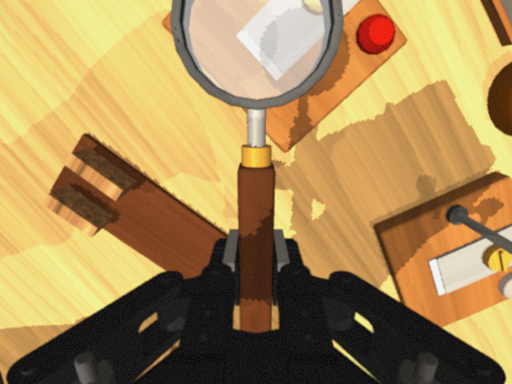

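View pics/s9z.png

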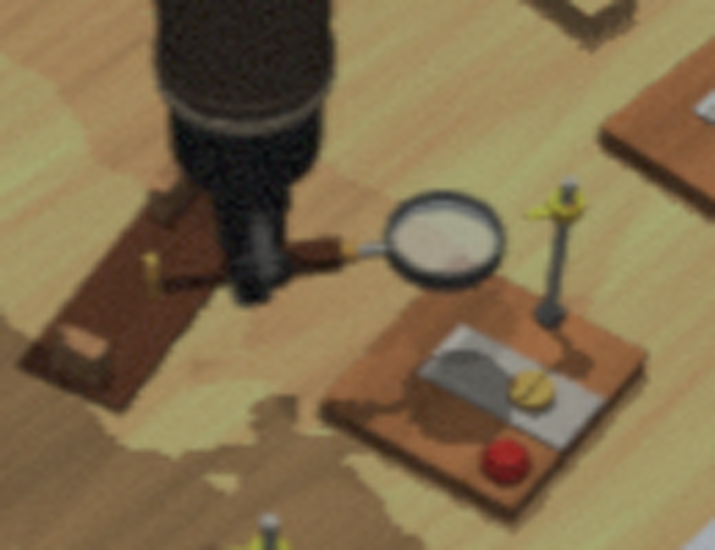

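View pics/t9z.png

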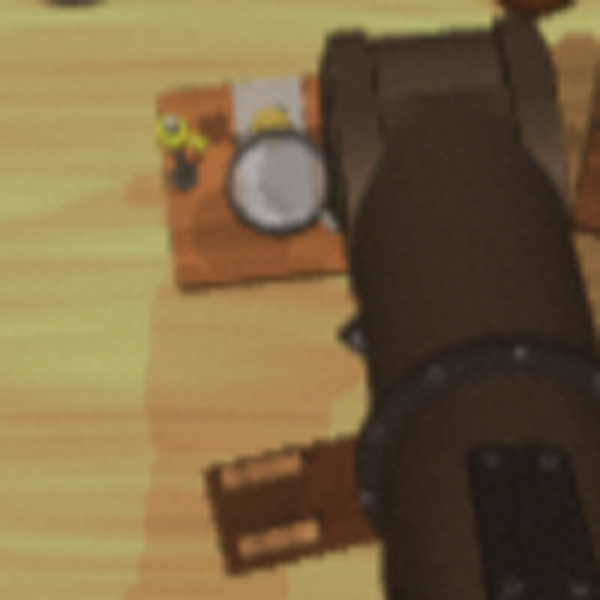

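```bash
python3 - <<'E'
from h import *
from scipy.optimize import least_squares
s=load('s9');t=load('t9');w=load('w9');w1=load('w1');w2=load('w2');w3=load('w3');s0=load('scene0')
o=get_obs();x=o['eef_rot'][:,0]; p=o['eef_pos']; L=p+105*x; L[2]=p[2]+59.7
print('pred lens',L)
sp=(220+445.5/5.5-.4,150+240/5.-.4); tp=(190+279/6-.4,130+182/6-.4)
print('scene',sp,proj(s,L)[0],'top',tp,proj(t,L)[0])
print('at135 scene',atz(s,[sp],L[2]),'top',atz(t,[tp],L[2]))
# ring outline in wrist
d=w;a=np.linspace(0,2*np.pi,120)
im=cv2.resize(d['img'][0:130,150:360],None,fx=3.5,fy=3.5,interpolation=cv2.INTER_CUBIC)
for z,c in((-8,(255,0,0)),(8,(0,0,255))):
    q=proj(d,np.c_[L[0]+32*np.cos(a),L[1]+32*np.sin(a),L[2]+z+0*a]); cv2.polylines(im,[((q-[150,0]+.5)*3.5).round().astype(int)],True,c,1)
cv2.imwrite('pics/w9r.png',im)
e=atz(w,[(238,33),(275,79)],26); print('edge w9',e,e.mean(0))
# scene edge: corners (465,325),(418,370) crop
es=atz(s,[(220+463/5.5-.4,150+325/5-.4),(220+419/5.5-.4,150+370/5-.4)],26); print('edge scene',es,es.mean(0))
def fun(P,obs): return np.concatenate([proj(c,P)[0]-u for c,u in obs])
r=least_squares(fun,L,args=([(s,sp),(t,tp)],)); print('lens tri',r.x,r.fun)
sc=(220+562/5.5-.4,150+206/5-.4); tc=(190+174/6-.4,130+132/6-.4)
for C in ([(s,sc),(t,tc)],[(s,sc),(t,tc),(w2,(449.3,115))]):
    r=least_squares(fun,[618,72,130.],args=(C,)); print('collar',r.x,r.fun)
E
```

```text
pred lens [590.2853783   10.73502471 134.86358818]
scene (300.6, 197.6) [300.81583562 197.05744377] top (236.1, 159.93333333333334) [236.5112248 159.6150164]
at135 scene [[591.1324013    8.82189203 134.86358818]] top [[589.09558807  12.17372785 134.86358818]]
edge w9 [[590.30101419  33.52582702  26.        ]
 [593.10720714  -8.78764952  26.        ]] [591.70411067  12.36908875  26.        ]
edge scene [[591.24612229  31.54898712  26.        ]
 [595.57755661 -10.57806806  26.        ]] [593.41183945  10.48545953  26.        ]
lens tri [589.56788788  11.67952019 130.89565686] [ 0.17851015 -0.03991177  0.17081958  0.14598772]
collar [618.55350124  74.17369224 130.60374467] [ 0.44279586 -0.10629908  0.41453116  0.36999235]
collar [619.66992939  73.25634981 133.77228339] [ 0.62638344 -0.38587022  0.62128517 -0.16153208 -0.17536168 -0.02647592]
```

View pics/w9r.png

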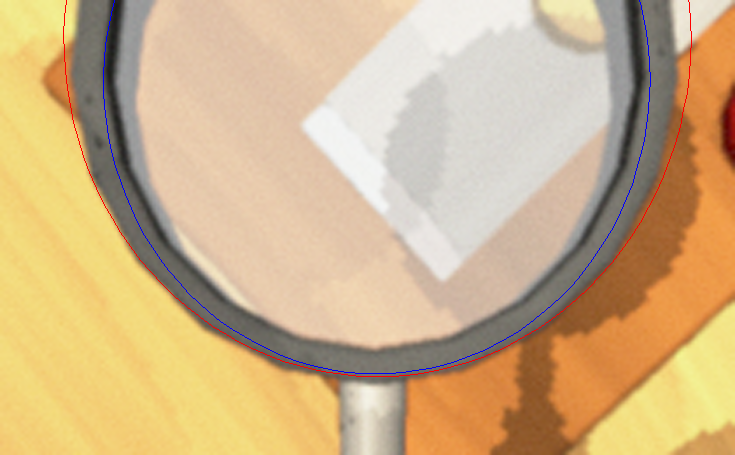

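Request:
play_rows --steps '[[0, [1, 1, 0], 0], [0, [1, 1, 0], 0], [0, [1, 1, 0], 0], [0, [1, 1, 0], 0], [0, [1, 1, 0], 0], [0, [1, 1, 0], 0]]'

```text
time: 11.25
eef_pos: [528.7, -72.4, 75.1]
eef_rot: [[0.597, 0.802, -0.0], [0.802, -0.597, -0.0], [-0.0, -0.0, -1.0]]
ft_force: [0.5, -0.3, -1.1]
finger_gap: 0.176
```

```bash
python3 - <<'E'
from h import *
d=grab('wrist','w10');o=get_obs();print(o['time'],o['eef_pos'],o['finger_gap'],o['ft_force'],abs(o['dq']).max())
x=o['eef_rot'][:,0];print((o['eef_pos']+105*x)[:2],o['eef_pos'][2]+59.7)
d1=cv2.absdiff(load('w9')['img'],d['img']);print(d1[150:300,240:275].mean())
E
```

```text
11.3 [528.71927943 -72.39459175  75.13874427] 0.17610780199842438 [-0.06233046  0.92575235 -1.00681181] 0.001388091031504894
[591.43690461  11.81644951] 134.8387442749657
4.024761904761904
```

View pics/w10.png

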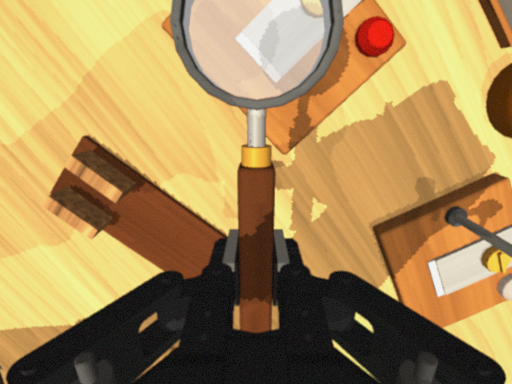

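The picture shows the loupe gripped mid-handle and level, with the ring at about (257, 22). The edge shows through the lens from (237, 38) to (275, 82), and the counter sits undisturbed at (375, 36). The arm is steady, so I am handing in.

```bash
python3 -c "
from station import *
print(finish_job())"
```

```text
the job is handed in; nothing more can be done
None
```

I took the loupe by its handle and handed in at 11.3 s with it held over the red counter's iron, which is on the middle stand. By my estimates the lens is about 1–2 mm from the target point. `finish_job()` gave no verdict.

**Position:** I put the lens at about (591.4, 11.8, 134.8) mm. My separate estimates of the edge middle ran from (590, 11) to (593, 10.5) mm. I had nudged the loupe 1 mm in x and y to follow the later ones.

**Height:** I estimated the middle of the yellow collar at about 135 mm. Triangulating the collar and the lens with the same two cameras gave 130.6 and 130.9 mm. That is lower than 135 in absolute terms, but it shows the two level to within 0.3 mm; noise there is about ±3 mm.

**Hold:** The grip stayed steady at an opening of 0.176, and the arm was still. The loupe sat at the same place in the wrist picture before and after the lift, so it did not tilt or slip. Nothing looked disturbed in the pictures I took.

**First grasp missed:** The fingertips sit about 42 mm behind the reported tool point, so they shut fully above the handle. No force showed and the loupe did not move. I measured the offset in the pictures, went about 40 mm lower and gripped. At that grip, 5–6 N of upward force showed on the tool, and it was gone after the lift.

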